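Load the cutter carousel and index it one click

ROBOT

A 6-joint arm with a two-finger parallel gripper is mounted at the origin on a cart in front of the work surface, level with it; the furniture and walls round the work are solid. World frame = base frame: x ahead of the robot, y to its left, z up, the work surface at z = 0. Lengths are in mm, angles in rad, forces in N, time in s.
With the tool pointing down it reaches from about 275 to 825 mm from the base axis. Payload 5.2 kg.
Tool frame: the origin (TCP) lies on the centre line of the jaws, within the pads' length; the fingertips stand 22 mm ahead of it and the grasp point (between the pads) lies 3 mm ahead of it; z points along the fingers, y is the line along which they close (so a half turn about z gives the same grasp; the last joint's range is limited). The gripper opens to 93 mm and grips with 3 to 60 N. Pads are 15 mm wide; open, the fingers measure 128 mm over their backs; the gripper's body (75 mm by 188 mm) begins 65 mm behind the grasp point.
Start: joints at [-1.305, 0.259, 1.535, -0, 1.348, -0.203], TCP at [248.519, -490.656, 240.653] pointing down, gripper open.
Joint ranges: [-3.14, 3.14], [-0.91, 2.08], [0.19, 2.58], [-1.22, 4.36], [0.22, 2.71], [-3.12, 3.12]. Speed limits (rad/s): [2.57, 2.57, 3.14, 3.14, 3.14, 3.14].

INTERFACE

Orientations are given as a unit quaternion [x, y, z, w].
In Python, from bench import state, read_camera, get_calibration, robot gives the robot as it stands. The module is installed in compiled form; this text tells all that it offers.
- The arm moves only by the tool play_rows, never from a script. Its argument "series" is a list of rows, each an object of numbers: "wx", "wy", "wz": the turn, a rotation vector about the tool's x, y, z in degrees; "dx", "dy", "dz": the shift along the tool's x, y, z in cm; "claw": the closure, from 0 (fully open) to 1 (shut). In form: [{"wx": .., "wy": .., "wz": .., "dx": .., "dy": .., "dz": .., "claw": ..}, ...]. A call has 1 to 8 rows; each row shifts and turns the commanded pose from where the row before left it, along the tool's axes as they then stand; what a row does not reach is not made up. A row lasts 1/10 s, in which the tool goes at most 50 mm and 8.59 degrees, less where a joint would pass 70% of its speed; a pose out of reach is approached as far as the arm can. A call with a gripper value outside its range is refused whole. The fingers move at their own pace and stop on an object; "squeeze" is the grip in N (left out, the last holds). Time passes only in rows, so rows that do not move let the fingers close. It gives the time, the measured TCP pose, the force, the opening and the grip force at its end, in the units of the state.
- state(): the state, without advancing time (a new reading comes with each control period).
- read_camera(name): name is "scene" or "top" or "wrist"; returns (picture, depth): 400x640x3 uint8, red, green, blue; 400x640 float32, mm along the optical axis (not along the pixel's ray), 0 where there is no reading.
- get_calibration(name): a dict with "fx", "fy", "cx", "cy" (pixels), "D" ([k1, k2, p1, p2, k3] as OpenCV has them; the pictures are not rectified), "cam_to_world" (4x4, takes a point from camera to world coordinates); the wrist camera has in their place "tool_from_camera" (4x4, takes a point from camera to tool coordinates, whose origin is the TCP and whose axes are the flange's). Camera axes: x right, y down, z forward; pixel columns grow to the right and rows downward; lengths in mm; the calibration is good to about 2 mm. A picture is of the moment at which its call begins: read the wrist's pose just before it. get_calibration takes no time and is no camera call.
- robot.hand_in(): hands the job in; it is judged then, once.
The state is a dict: "time": time; "qpos": joint angles; "joint_velocities": joint speeds; "joint_torque": joint torques, N m; "position": TCP position; "eef_rot": TCP orientation; "contact_force": force on the tool from outside, world axes, zero at the start; "torque": the same for the moment, N m; "width": opening from 0.0 (shut) to 1.0 (fully open); "grasp_force": force on a finger pad.
Only numpy, scipy, OpenCV 4.12 (cv2) and the standard library are available. Lean on these libraries where they do the work, as an engineer would, in place of code of your own. Each camera call takes 0.05 s, during which the arm holds its last target. There are 200 camera calls.

TASK

Take the cutter cartridge out of its stand, put it into the carousel pocket at the loading mark and press it down steadily until you feel the stiff plunger inside the pocket bottom out firmly, without ramming it. Let go of the cartridge, then turn the wheel by its knob one click anticlockwise, seen from above, so that the next empty pocket stands at the mark. Do not push the things around aside.

Things in the scene. Friction and masses are not known exactly. Their poses are not given: they have to be found in the camera images.
- cutter_head (a point): centre of the grip head of the loose cutter cartridge; z is up along the cartridge. 80 mm long, about 120 g: on top a black ribbed round head, diameter 22, height 34 mm (this point is half-way up the head, the place to grip); below it a plain steel shank, diameter 14, length 46 mm
- cutter_foot (a point): centre of the lower end of the shank, 63 mm below cutter_head; the last 5 mm taper from 14 to 8 mm diameter
- stand: aluminium block 56x56x34 mm, fixed to the desk, origin under its centre. The cartridge starts upright in its central hole, which is 15.6 mm wide and 26 mm deep (a loose fit)
- carousel: fixed grey round base of the carousel, diameter 160 mm, origin under its centre on the wheel's axis; its -x points to the loading mark, a small steel bar on a tab at its rim. The aluminium wheel carries six upright tubular pockets 60 degrees apart. Counted anticlockwise from the one at the mark, those 120 and 180 degrees on hold fixed cartridges with tops 109 mm above the desk; four are empty
- pocket (a point): centre of the mouth of the pocket that starts at the mark; turns with the wheel, 62 mm from its axis, 65 mm above the desk; z up, x points to the axis. Bore 16, outside 27 mm. Inside is a plunger that stays where it is pushed: the cartridge's foot meets it 14 to 30 mm under the mouth and must push it down (about 6 N, steadily) until it bottoms (see wheel)
- knob (a point): centre of the wheel's black bar grip, on the axis, 97 mm above the desk; turns with the wheel. The bar is 44 mm long along this frame's x (pointing away from pocket), 13 mm thick along y, 34 mm high, 80 to 114 mm above the desk. Turning takes about 0.13 N m up to half-way to the next click; then the wheel is drawn on into the click by itself
- wheel (a joint): wheel angle in rad: 0 in the click where it starts, positive anticlockwise from above, next click 1.047. The pocket's plunger bottoms with its top 29 to 41 mm under the mouth: the depth differs each time and is not measured or seen, find it by feel. There the push rises from 6 N by up to 15 N per mm; 12 to 18 N in all is firmly home, over 22 N damages it
- v_block: bystander: grey V-block, 40x40x30 mm, origin under its centre
- sticky_pad: bystander: block of yellow sticky notes, 77x77x10 mm, origin under its centre
- hex_key: bystander: hex key, 24x72x4 mm, origin under its centre
There are look-alikes about, which are no part of the job. What is meant by the part that bears cutter_head is not orange, and is the smaller of those in its own colour.

How it is judged:
By the outcome, as a careful person would: the job done as asked, in the order asked, and still so for the second after the job is handed in, with the robot touching nothing.
It also fails if it takes over 69 s, if anything falls off the work surface, if the arm or the gripper's body presses on something with over 40 N, if the wrist force passes 120 N, or if a joint passes its speed limit or range.

## Working session

There is one attempt and no reset: what is moved stays moved. The work goes in short steps, Python scripts to look and compute and a tool call to move; the robot and the scene stay as the last step left them, time stands still between calls to the robot, and variables do not carry over. Pictures are saved under pics/ and viewed, at most 10 in all, crops included, and the job is handed in when it is done.

Besides the shell and the picture viewer there is one more tool, called after "Request:" as a command line: name --argument value ..., lists and objects as JSON in quotes. play_rows: Moves the arm, as the interface text tells. Its arguments: {"type":"object","properties":{"series":{"type":"array","items":{"type":"object","properties":{"wx":{"type":"number"},"wy":{"type":"number"},"wz":{"type":"number"},"dx":{"type":"number"},"dy":{"type":"number"},"dz":{"type":"number"},"claw":{"type":"number"}}}},"squeeze":{"type":"number"}},"required":["series"]}

```bash
mkdir -p pics; cat > h.py <<'E'
import numpy as np, cv2
from bench import state, read_camera, get_calibration, robot
from scipy.spatial.transform import Rotation as R
def snap(name):
    s=state(); im,d=read_camera(name); c=get_calibration(name)
    K=np.array([[c['fx'],0,c['cx']],[0,c['fy'],c['cy']],[0,0,1]]); D=np.array(c['D'],float)
    if name=='wrist':
        T=np.eye(4);T[:3,:3]=R.from_quat(s['eef_rot']).as_matrix();T[:3,3]=s['position'];T=T@np.array(c['tool_from_camera'])
    else: T=np.array(c['cam_to_world'])
    return im,d,K,D,T
def ray(K,D,T,uv):
    p=cv2.undistortPoints(np.array(uv,float).reshape(-1,1,2),K,D).reshape(-1,2)
    return np.c_[p,np.ones(len(p))]@T[:3,:3].T, T[:3,3]
def onplane(K,D,T,uv,z):
    r,o=ray(K,D,T,uv); return o+r*((z-o[2])/r[:,2])[:,None]
def cloud(d,K,D,T):
    h,w=d.shape; uv=np.stack(np.meshgrid(np.arange(w),np.arange(h)),-1).reshape(-1,2)
    r,o=ray(K,D,T,uv); return (o+r*d.reshape(-1,1)).reshape(h,w,3)
def proj(K,D,T,P):
    Ti=np.linalg.inv(T); return cv2.projectPoints(np.array(P,float).reshape(-1,1,3),cv2.Rodrigues(Ti[:3,:3])[0],Ti[:3,3],K,D)[0].reshape(-1,2)
E
python3 - <<'E'
from h import *
s=state(); print(s)
for n in ('scene','top'):
    im,d,K,D,T=snap(n); cv2.imwrite(f'pics/{n}0.png',im[:,:,::-1]); np.savez(f'{n}0.npz',im=im,d=d,K=K,D=D,T=T); print(n,T.round(2).tolist(),K[0,0])
E
```

```text
{'time': 0.0, 'qpos': array([-1.30478422e+00,  2.59348349e-01,  1.53607225e+00, -2.81422229e-06,
        1.34799280e+00, -2.02764858e-01]), 'joint_velocities': array([-0.00288095, -0.00110544, -0.00105642, -0.00021913, -0.00157642,
       -0.001597  ]), 'joint_torque': array([ 6.32042484e-04, -4.37312829e+01, -2.84004039e+01,  7.19388574e-02,
        4.16227430e-02, -1.45617082e-04]), 'position': array([ 248.38997549, -490.15287241,  239.81914265]), 'eef_rot': array([ 9.72656072e-01,  2.32248439e-01, -3.01558219e-05, -9.09873407e-04]), 'contact_force': array([-0.02678687, -0.02374994, -1.05779903]), 'torque': array([ 0.01112249, -0.01177505, -0.00448736]), 'grasp_force': 0.0, 'width': 1.0003577987832573}
scene [[-0.9, -0.33, 0.29, 264.1], [-0.44, 0.7, -0.57, 474.56], [-0.02, -0.64, -0.77, 793.87], [0.0, 0.0, 0.0, 1.0]] 492.33081337950125
top [[-0.0, -0.98, 0.17, 362.53], [-1.0, 0.0, -0.0, -33.67], [0.0, -0.17, -0.98, 932.97], [0.0, 0.0, 0.0, 1.0]] 432.51394911176703
```

View pics/scene0.png

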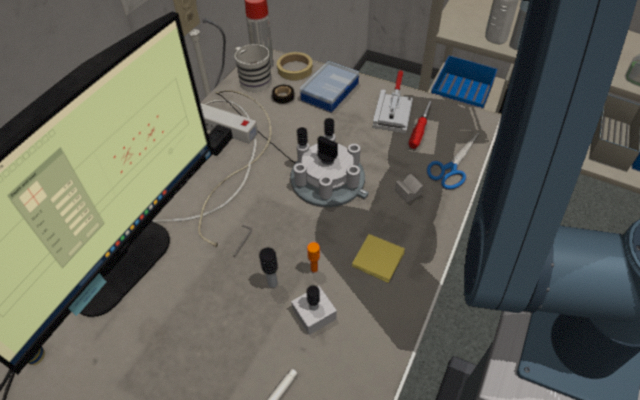

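View pics/top0.png

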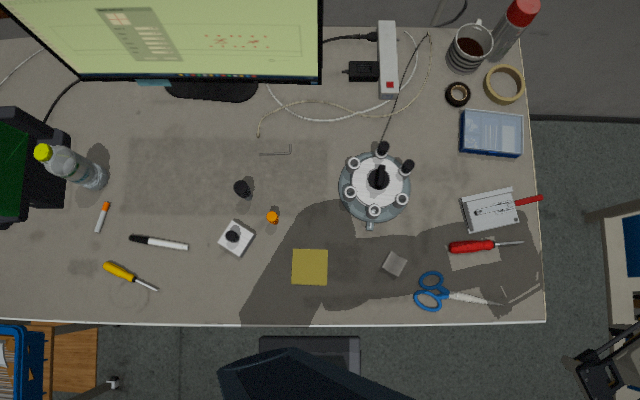

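The cutter candidates are the black head in the stand (scene 313,295; top 232,236), the larger loose black one (scene 268,262; top 242,187) and the orange one (scene 314,255; top 273,217). I choose the smaller black one in the stand. The carousel is at top (375,185), and its mark tab at (369,226). Next I measure and check a crop.

```bash
python3 - <<'E'
from h import *
z=np.load('top0.npz'); im,d,K,D,T=[z[k] for k in ('im','d','K','D','T')]
P=cloud(d,K,D,T); np.set_printoptions(precision=1,suppress=True)
def reg(n,u0,u1,v0,v1,zlo,zhi,f=None):
    Q=P[v0:v1,u0:u1].reshape(-1,3); m=(Q[:,2]>zlo)&(Q[:,2]<zhi)
    if f is not None: m&=f(im[v0:v1,u0:u1].reshape(-1,3).astype(int))
    Q=Q[m]; print(n,len(Q),'med',np.median(Q,0),'min',Q.min(0),'max',Q.max(0)); return Q
dark=lambda c:c.max(1)<70
reg('cutter',210,262,215,262,62,110); reg('stand',210,262,215,262,28,40)
reg('bigblack',225,260,172,205,40,140); reg('orange',260,285,205,228,20,140)
k=reg('knob',355,400,150,210,105,125)
c,s,a=cv2.minAreaRect(k[:,:2].astype(np.float32)); print(c,s,a)
for n,uv in dict(p1=(350,192),p2=(374,211),p3=(402,199),p4=(354,161),f1=(383,149),f2=(407,166)).items():
    print(n,onplane(K,D,T,[uv],65)[0], P[uv[1]-3:uv[1]+4,uv[0]-3:uv[0]+4,2].max())
print('tab',onplane(K,D,T,[(369,227)],20))
z2=np.load('scene0.npz'); a=cv2.resize(z2['im'][125:215,275:385],None,fx=5,fy=5,interpolation=2)[:,:,::-1]
b=cv2.resize(im[140:240,325:425],None,fx=4.5,fy=4.5,interpolation=2)[:,:,::-1]
c=cv2.resize(z2['im'][235:335,245:345],None,fx=4.5,fy=4.5,interpolation=2)[:,:,::-1]
cv2.imwrite('pics/c1.png',cv2.resize(np.hstack([b,b*0 if 0 else a[:450,:450],c]),(800,267)))
E
```

```text
cutter 124 med [450.5 139.1  86. ] min [440.7 130.4  62.2] max [462.9 151.4  90.9]
stand 583 med [447.6 136.2  32.8] min [414.  103.9  28.1] max [488.1 177.2  38.4]
bigblack 234 med [543.  118.3 103.7] min [531.4 106.2  42.8] max [560.3 134.8 108.3]
orange 118 med [489.2  59.2  78.6] min [480.2  49.2  45.6] max [501.5  72.   81.7]
knob 155 med [ 567.2 -156.3  110.9] min [ 545.4 -168.6  105. ] max [ 619.3 -148.1  115.6]
(582.6544189453125, -158.99327087402344) (12.87753677368164, 75.3215560913086) 81.36650848388672
p1 [542.7 -98.5  65. ] 65.1593812417276
p2 [ 503.1 -146.9   65. ] 66.2211412007075
p3 [ 527.8 -205.2   65. ] 66.84664848079944
p4 [ 608.5 -107.9   65. ] 67.39044301828437
f1 [ 634.6 -169.3   65. ] 110.08121608287377
f2 [ 597.8 -218.4   65. ] 932.9735464433226
tab [[ 475.9 -141.2   20. ]]
```

View pics/c1.png

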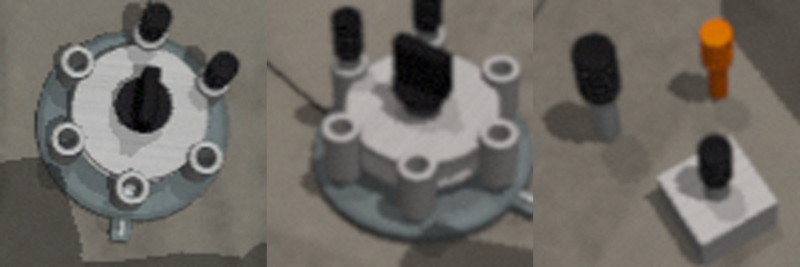

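The crop shows the small black head upright in the aluminium stand (crop 715,160). It also shows the empty pocket at the mark tab (crop 132,187) and the knob bar. Moving over the stand.

Request:
play_rows --series '[{"dx": 2.9, "dy": -2.94, "claw": 0.4}, {"dx": 2.9, "dy": -2.94, "claw": 0.4}, {"dx": 2.9, "dy": -2.94, "claw": 0.4}, {"dx": 2.9, "dy": -2.94, "claw": 0.4}, {"dx": 2.9, "dy": -2.94, "claw": 0.4}, {"dx": 2.9, "dy": -2.94, "claw": 0.4}, {"dx": 2.9, "dy": -2.94, "claw": 0.4}, {"dx": 2.9, "dy": -2.94, "claw": 0.4}]'

```text
invalid input at $.series[0]: expected keys wx, wy, wz, dx, dy, dz, claw
```

Request:
play_rows --series '[{"dx": 2.9, "dy": -2.94, "claw": 0.4}, {"dx": 2.9, "dy": -2.94, "claw": 0.4}, {"wz": 8, "claw": 0.4}, {"wz": 8, "claw": 0.4}, {"wz": 8, "claw": 0.4}, {"wz": 8, "claw": 0.4}, {"wz": 4, "claw": 0.4}, {"claw": 0.4}]'

```text
invalid input at $.series[0]: expected keys wx, wy, wz, dx, dy, dz, claw
```

```bash
cat >> h.py <<'E'
def go(target,yaw=None):
    s=state(); M=R.from_quat(s['eef_rot']).as_matrix(); p=np.array(s['position'])
    print('t',round(s['time'],2),'pos',p.round(1),'tool x yaw',np.degrees(np.arctan2(M[1,0],M[0,0])).round(2),'z',M[:,2].round(4),'F',s['contact_force'].round(1),'w',round(s['width'],3))
    if target is not None: print('tool shift cm',(M.T@(np.array(target)-p)/10).round(3))
E
python3 - <<'E'
from h import *
np.set_printoptions(precision=1,suppress=True)
go([450,140,240]); print(np.array(get_calibration('wrist')['tool_from_camera']).round(2).tolist())
im,d,K,D,T=snap('wrist'); cv2.imwrite('pics/w1.png',im[:,:,::-1])
print(state()['qpos'],proj(K,D,T,[[450,140,88],[565,-157,114],[503,-147,65],[542,118,104]]))
E
```

```text
t 0.1 pos [ 248.4 -490.2  239.9] tool x yaw 26.86 z [-0.  0. -1.] F [ 0.1  0.3 -0.1] w 0.995
tool shift cm [ 46.5 -47.1   0.1]
[[0.0, -0.97, -0.26, 72.8], [1.0, 0.0, -0.0, -0.18], [0.0, -0.26, 0.97, -144.9], [0.0, 0.0, 0.0, 1.0]]
[-1.3  0.3  1.5  0.   1.3 -0.2] [[  93.6  -18.3]
 [ 153.9 -245.9]
 [ 119.4 -198.2]
 [ 384.8  284.9]]
```

View pics/w1.png

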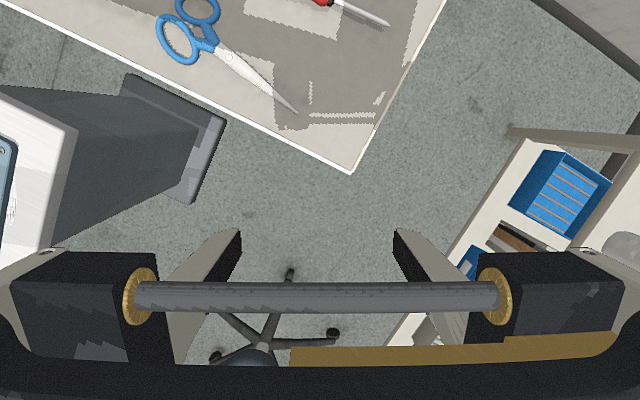

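The moves were refused because every key is required. The wrist picture shows only the desk edge and the jaws (rows over 230). I'll resend with full rows.

Request:
play_rows --series '[{"wx": 0, "wy": 0, "wz": 0, "dx": 2.9, "dy": -2.94, "dz": 0, "claw": 0.4}, {"wx": 0, "wy": 0, "wz": 0, "dx": 2.9, "dy": -2.94, "dz": 0, "claw": 0.4}, {"wx": 0, "wy": 0, "wz": 0, "dx": 2.9, "dy": -2.94, "dz": 0, "claw": 0.4}, {"wx": 0, "wy": 0, "wz": 0, "dx": 2.9, "dy": -2.94, "dz": 0, "claw": 0.4}, {"wx": 0, "wy": 0, "wz": 0, "dx": 2.9, "dy": -2.94, "dz": 0, "claw": 0.4}, {"wx": 0, "wy": 0, "wz": 0, "dx": 2.9, "dy": -2.94, "dz": 0, "claw": 0.4}, {"wx": 0, "wy": 0, "wz": 0, "dx": 2.9, "dy": -2.94, "dz": 0, "claw": 0.4}, {"wx": 0, "wy": 0, "wz": 0, "dx": 2.9, "dy": -2.94, "dz": 0, "claw": 0.4}]'

```text
time: 0.95
position: [349.3, -174.3, 240.6]
eef_rot: [0.973, 0.232, 0.0, -0.0]
contact_force: [1.0, -0.1, -0.2]
width: 0.604
grasp_force: 0.0
```

Request:
play_rows --series '[{"wx": 0, "wy": 0, "wz": 0, "dx": 2.9, "dy": -2.94, "dz": 0, "claw": 0.4}, {"wx": 0, "wy": 0, "wz": 0, "dx": 2.9, "dy": -2.94, "dz": 0, "claw": 0.4}, {"wx": 0, "wy": 0, "wz": 0, "dx": 2.9, "dy": -2.94, "dz": 0, "claw": 0.4}, {"wx": 0, "wy": 0, "wz": 8, "dx": 0, "dy": 0, "dz": 0, "claw": 0.4}, {"wx": 0, "wy": 0, "wz": 8, "dx": 0, "dy": 0, "dz": 0, "claw": 0.4}, {"wx": 0, "wy": 0, "wz": 8, "dx": 0, "dy": 0, "dz": 0, "claw": 0.4}, {"wx": 0, "wy": 0, "wz": 8, "dx": 0, "dy": 0, "dz": 0, "claw": 0.4}, {"wx": 0, "wy": 0, "wz": 4, "dx": 0, "dy": 0, "dz": 0, "claw": 0.4}]'

```text
time: 1.75
position: [386.8, -57.8, 240.5]
eef_rot: [0.997, -0.082, -0.0, -0.0]
contact_force: [0.1, -0.6, -0.4]
width: 0.603
grasp_force: 0.0
```

```bash
python3 - <<'E'
from h import *
np.set_printoptions(precision=2,suppress=True)
go([450,140,240])
im,d,K,D,T=snap('wrist'); cv2.imwrite('pics/w2.png',im[:,:,::-1]); np.savez('w2.npz',im=im,d=d,K=K,D=D,T=T)
print(state()['qpos'])
E
```

```text
t 1.75 pos [386.8 -57.8 240.5] tool x yaw -9.4 z [-0.  0. -1.] F [ 0.1 -0.6 -0.4] w 0.603
tool shift cm [  3.   -20.55   0.05]
[-0.44 -0.04  1.87 -0.    1.3   1.3 ]
```

View pics/w2.png

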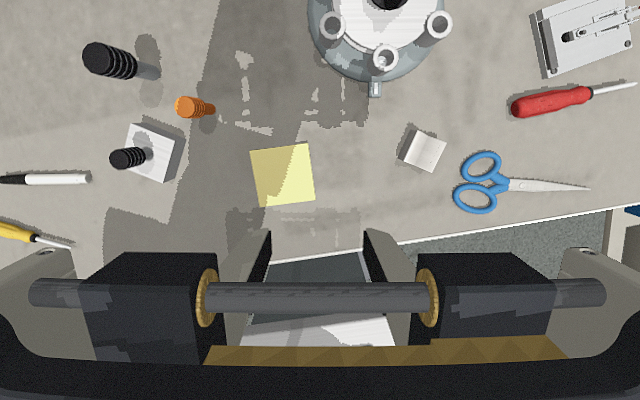

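The wrist view shows the small head in its stand at (127,158), orange at (190,106), the larger black one at (110,62) and the pocket at the mark at (384,58). Moving on to hover above the cutter.

Request:
play_rows --series '[{"wx": 0, "wy": 0, "wz": 0, "dx": 0.6, "dy": -4.1, "dz": 0, "claw": 0.4}, {"wx": 0, "wy": 0, "wz": 0, "dx": 0.6, "dy": -4.1, "dz": 0, "claw": 0.4}, {"wx": 0, "wy": 0, "wz": 0, "dx": 0.6, "dy": -4.1, "dz": 0, "claw": 0.4}, {"wx": 0, "wy": 0, "wz": 0, "dx": 0.6, "dy": -4.1, "dz": 0, "claw": 0.4}, {"wx": 0, "wy": 0, "wz": 0, "dx": 0.6, "dy": -4.1, "dz": 0, "claw": 0.4}, {"wx": 0, "wy": 0, "wz": 0, "dx": 0, "dy": 0, "dz": 0, "claw": 0.4}]'

```text
time: 2.4
position: [449.8, 143.5, 240.4]
eef_rot: [0.997, -0.077, 0.0, -0.001]
contact_force: [-0.4, -0.6, -0.1]
width: 0.597
grasp_force: 0.0
```

```bash
python3 - <<'E'
from h import *
np.set_printoptions(precision=2,suppress=True)
im,d,K,D,T=snap('wrist'); np.savez('w3.npz',im=im,d=d,K=K,D=D,T=T)
P=cloud(d,K,D,T); uv=proj(K,D,T,[450,140,88])[0]; print('uv',uv)
m=(np.linalg.norm(P[:,:,:2]-[450,140],axis=2)<30)
top=P[m&(P[:,:,2]>84)&(P[:,:,2]<95)]; print('top z',len(top),np.percentile(top[:,2],[10,50,90]))
tz=np.median(top[:,2]); mk=(m&(abs(P[:,:,2]-tz)<2.5)).astype(np.uint8)
c=max(cv2.findContours(mk,0,2)[0],key=cv2.contourArea); (x,y),r=cv2.minEnclosingCircle(c)
print('circ',x,y,r,'center',onplane(K,D,T,[(x,y)],88), 'mean',P[mk>0].mean(0))
st=P[m&(P[:,:,2]>28)&(P[:,:,2]<38)] 
m2=(np.linalg.norm(P[:,:,:2]-[450,140],axis=2)<60)&(abs(P[:,:,2]-33)<4)
q=P[m2]; print('stand',np.median(q,0),cv2.minAreaRect(q[:,:2].astype(np.float32)))
go([*P[mk>0].mean(0)[:2],74])
cv2.imwrite('pics/w3.png',im[:,:,::-1])
E
```

```text
uv [320.74 189.96]
top z 350 [87.48 88.69 89.69]
circ 319.03125 186.5892791748047 10.595330238342285 center [[453.82 141.22  88.  ]] mean [453.7  141.23  88.73]
stand [458.66 140.13  34.85] ((453.12286376953125, 141.5269317626953), (56.09770202636719, 56.456756591796875), 57.73994445800781)
t 2.45 pos [449.1 141.5 240.2] tool x yaw -8.81 z [-0.  0. -1.] F [-0.9 -0.3  0.9] w 0.605
tool shift cm [ 0.47 -0.04 16.62]
```

View pics/w3.png

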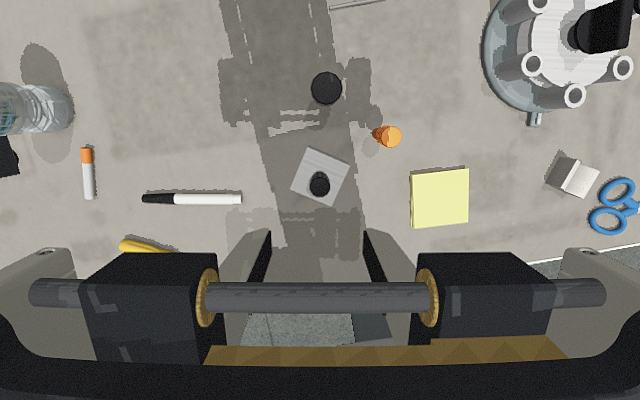

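The head is centred at (319,187) in this picture, with the stand around it and orange well clear at (388,136). Descending and gripping.

Request:
play_rows --series '[{"wx": 0, "wy": 0, "wz": 0, "dx": 0.45, "dy": 0, "dz": 3.6, "claw": 0.4}, {"wx": 0, "wy": 0, "wz": 0, "dx": 0, "dy": 0, "dz": 4, "claw": 0.4}, {"wx": 0, "wy": 0, "wz": 0, "dx": 0, "dy": 0, "dz": 4, "claw": 0.4}, {"wx": 0, "wy": 0, "wz": 0, "dx": 0, "dy": 0, "dz": 3, "claw": 0.4}, {"wx": 0, "wy": 0, "wz": 0, "dx": 0, "dy": 0, "dz": 2, "claw": 0.4}, {"wx": 0, "wy": 0, "wz": 0, "dx": 0, "dy": 0, "dz": 0, "claw": 0.4}, {"wx": 0, "wy": 0, "wz": 0, "dx": 0, "dy": 0, "dz": 0, "claw": 0.7}, {"wx": 0, "wy": 0, "wz": 0, "dx": 0, "dy": 0, "dz": 0, "claw": 0.9}]' --squeeze 45

```text
time: 3.25
position: [454.7, 138.4, 76.0]
eef_rot: [0.997, -0.08, 0.001, -0.0]
contact_force: [0.5, 0.2, 0.3]
width: 0.476
grasp_force: 0.0
```

Request:
play_rows --series '[{"wx": 0, "wy": 0, "wz": 0, "dx": 0, "dy": 0, "dz": 0, "claw": 0.95}, {"wx": 0, "wy": 0, "wz": 0, "dx": 0, "dy": 0, "dz": 0, "claw": 0.95}, {"wx": 0, "wy": 0, "wz": 0, "dx": 0, "dy": 0, "dz": 0, "claw": 0.95}]'

```text
time: 3.55
position: [454.1, 139.1, 75.4]
eef_rot: [0.997, -0.08, 0.001, -0.0]
contact_force: [0.2, 1.4, 2.9]
width: 0.226
grasp_force: 45.1
```

Request:
play_rows --series '[{"wx": 0, "wy": 0, "wz": 0, "dx": 0, "dy": 0, "dz": -1, "claw": 0.95}, {"wx": 0, "wy": 0, "wz": 0, "dx": 0, "dy": 0, "dz": -2, "claw": 0.95}, {"wx": 0, "wy": 0, "wz": 0, "dx": 0, "dy": 0, "dz": -3, "claw": 0.95}, {"wx": 0, "wy": 0, "wz": 0, "dx": 0, "dy": 0, "dz": -3, "claw": 0.95}, {"wx": 0, "wy": 0, "wz": 0, "dx": 0, "dy": 0, "dz": -3.5, "claw": 0.95}, {"wx": 0, "wy": 0, "wz": 0, "dx": 0, "dy": 0, "dz": 0, "claw": 0.95}]'

```text
time: 4.15
position: [456.3, 139.1, 204.8]
eef_rot: [0.997, -0.079, 0.005, -0.001]
contact_force: [1.3, -0.9, -1.9]
width: 0.227
grasp_force: 45.0
```

Request:
play_rows --series '[{"wx": 0, "wy": 0, "wz": 0, "dx": 1.2, "dy": 3.45, "dz": 0, "claw": 0.95}, {"wx": 0, "wy": 0, "wz": 0, "dx": 1.2, "dy": 3.45, "dz": 0, "claw": 0.95}, {"wx": 0, "wy": 0, "wz": 0, "dx": 1.2, "dy": 3.45, "dz": 0, "claw": 0.95}, {"wx": 0, "wy": 0, "wz": 0, "dx": 1.2, "dy": 3.45, "dz": 0, "claw": 0.95}, {"wx": 0, "wy": 0, "wz": 0, "dx": 1.2, "dy": 3.45, "dz": 0, "claw": 0.95}, {"wx": 0, "wy": 0, "wz": 0, "dx": 1.2, "dy": 3.45, "dz": 0, "claw": 0.95}, {"wx": 0, "wy": 0, "wz": 0, "dx": 1.2, "dy": 3.45, "dz": 0, "claw": 0.95}, {"wx": 0, "wy": 0, "wz": 0, "dx": 1.2, "dy": 3.45, "dz": 0, "claw": 0.95}]'

```text
time: 4.95
position: [503.9, -150.0, 199.0]
eef_rot: [0.997, -0.08, -0.001, -0.0]
contact_force: [1.2, -0.1, -1.3]
width: 0.225
grasp_force: 45.0
```

Request:
play_rows --series '[{"wx": 0, "wy": 0, "wz": 0, "dx": 0, "dy": 0, "dz": 0, "claw": 0.95}, {"wx": 0, "wy": 0, "wz": 0, "dx": 0, "dy": 0, "dz": 0, "claw": 0.95}]'

```text
time: 5.15
position: [503.8, -149.1, 198.7]
eef_rot: [0.997, -0.081, -0.001, -0.001]
contact_force: [-0.2, 0.9, -1.6]
width: 0.225
grasp_force: 45.0
```

```bash
python3 - <<'E'
from h import *
np.set_printoptions(precision=2,suppress=True)
go([505,-149,200])
im,d,K,D,T=snap('wrist'); np.savez('w4.npz',im=im,d=d,K=K,D=D,T=T)
cv2.imwrite('pics/w4.png',im[:,:,::-1])
P=cloud(d,K,D,T)
pts=proj(K,D,T,[[505,-149,65],[566,-157,114]]); print(pts)
m=(abs(P[:,:,2]-65.5)<2.5).astype(np.uint8)
n,l,s,c=cv2.connectedComponentsWithStats(m)
for i in range(1,n):
    if s[i,4]>150: print(s[i],c[i],P[l==i].mean(0), cv2.minEnclosingCircle(P[l==i][:,:2].astype(np.float32)))
go(None)
E
```

```text
t 5.15 pos [ 503.8 -149.1  198.7] tool x yaw -9.25 z [-0.  0. -1.] F [-0.2  0.9 -1.6] w 0.225
tool shift cm [ 0.12 -0.03 -0.13]
[[317.04 193.73]
 [314.51 131.87]]
[297  49  30  22 196] [312.65  63.13] [ 623.03 -164.24   65.44] ((629.6383056640625, -164.44346618652344), 13.16143798828125)
[358  75  25  30 182] [364.59  92.91] [ 590.78 -206.3    65.52] ((592.1195068359375, -213.5650634765625), 13.464897155761719)
[239  78  30  30 462] [253.37  92.53] [ 607.29 -107.47   65.61] ((606.7722778320312, -107.39450073242188), 13.599933624267578)
[357 145  28  28 404] [370.66 158.17] [ 531.32 -204.79   65.47] ((530.8372192382812, -204.89588928222656), 13.414892196655273)
[245 148  27  27 388] [258.34 161.  ] [545.77 -99.05  65.56] ((545.5274658203125, -98.99382019042969), 13.276677131652832)
[302 179  27  26 370] [314.99 191.43] [ 507.66 -147.41   65.44] ((507.5782165527344, -147.40155029296875), 13.387590408325195)
t 5.2 pos [ 503.7 -148.2  198.9] tool x yaw -9.17 z [-0.  0. -1.] F [-0.6 -0.5 -2.7] w 0.224
```

View pics/w4.png

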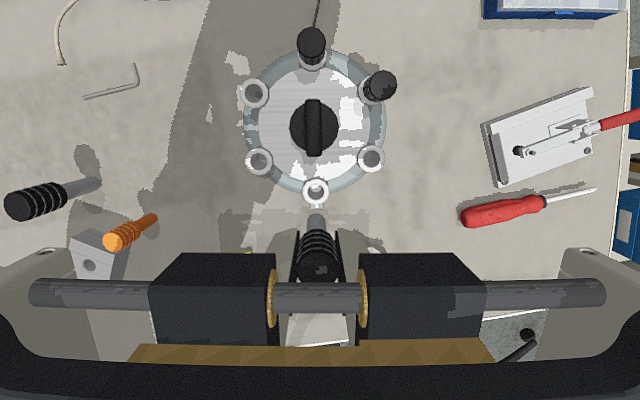

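The picture shows the held cartridge between the jaws with its foot at about (316,215). The target pocket is at (315,191) and the knob bar is upright at (314,128). I'll measure the shank relative to the pocket in this same image.

```bash
python3 - <<'E'
from h import *
np.set_printoptions(precision=2,suppress=True)
z=np.load('w4.npz'); im,d,K,D,T=[z[k] for k in ('im','d','K','D','T')]
P=cloud(d,K,D,T); 
Ti=np.linalg.inv(T); tc=np.array(get_calibration('wrist')['tool_from_camera']); M=tc@Ti
Q=P@M[:3,:3].T+M[:3,3]   # tool frame
for v in range(206,285,5):
    r=Q[v,296:338]; m=(abs(r[:,1])<14)&(r[:,2]<75)&(abs(r[:,0])<16); a=r[m]
    if len(a)>3: print(v,len(a),'tool y',a[:,1].min(),a[:,1].max(),'mid',(a[:,1].min()+a[:,1].max())/2,'x max',np.percentile(a[:,0],95),'z',np.median(a[:,2]))
print('pocket in tool', (M[:3,:3]@np.array([507.58,-147.4,65.4])+M[:3,3]))
X=[state() for _ in range(1)]
go(None)
E
```

```text
216 14 tool y -5.991866193394188 3.5262224422970547 mid -1.2328218755485665 x max 5.5314515426255415 z 55.32638621103155
221 18 tool y -7.347814534393947 4.903072851215242 mid -1.2223708415893526 x max 5.450927670492001 z 45.28105759367594
226 20 tool y -7.77897012609305 5.393487547578104 mid -1.192741289257473 x max 5.585825673457379 z 35.808386163666725
231 26 tool y -12.520832415168485 11.612563908076865 mid -0.45413425354580994 x max 9.278568139631233 z 16.486929846527687
236 37 tool y -12.20305425551441 11.327664741020229 mid -0.4376947572470904 x max 9.398785667638844 z 10.971636089929632
241 42 tool y -11.733501322912304 10.889626368059368 mid -0.4219374774264679 x max 9.123548060481664 z 4.719952967175956
246 42 tool y -11.272858575672288 10.466364853175108 mid -0.40324686124859 x max 9.324514358139572 z -1.7051623464790708
251 42 tool y -11.0820858907528 10.25522312795843 mid -0.41343138139718505 x max 9.399433019565901 z -8.532540917232296
256 42 tool y -11.002074015223492 10.174527599895043 mid -0.41377320766422443 x max 7.7517847908934465 z -12.539297212016294
261 42 tool y -11.000601994167162 10.187799776166841 mid -0.4064011090001607 x max 5.319438369180852 z -13.24294472532246
266 42 tool y -10.629677508708937 9.83408060104722 mid -0.397798453830859 x max 2.6504700191958355 z -13.366491129114038
271 42 tool y -10.697509320160044 9.887240486698474 mid -0.4051344167307853 x max -0.27450019966593125 z -13.415329941951356
276 42 tool y -11.064013617576016 9.979620945652243 mid -0.5421963359618864 x max -3.0599660756645166 z -13.246020322788198
281 34 tool y -8.728481615565705 8.020716434328861 mid -0.3538825906184222 x max -5.726092575555339 z -13.142249974972259
pocket in tool [  3.79  -2.11 133.34]
t 5.2 pos [ 503.7 -148.2  198.9] tool x yaw -9.17 z [-0.  0. -1.] F [-0.6 -0.5 -2.7] w 0.224
```

Request:
play_rows --series '[{"wx": 0, "wy": 0, "wz": 0, "dx": 0.54, "dy": -0.09, "dz": 1, "claw": 0.95}, {"wx": 0, "wy": 0, "wz": 0, "dx": 0, "dy": 0, "dz": 2, "claw": 0.95}, {"wx": 0, "wy": 0, "wz": 0, "dx": 0, "dy": 0, "dz": 2, "claw": 0.95}, {"wx": 0, "wy": 0, "wz": 0, "dx": 0, "dy": 0, "dz": 1, "claw": 0.95}, {"wx": 0, "wy": 0, "wz": 0, "dx": 0, "dy": 0, "dz": 0, "claw": 0.95}, {"wx": 0, "wy": 0, "wz": 0, "dx": 0, "dy": 0, "dz": 0, "claw": 0.95}]'

```text
time: 5.8
position: [510.3, -148.3, 139.9]
eef_rot: [0.997, -0.079, 0.0, -0.0]
contact_force: [0.6, 0.4, -0.9]
width: 0.227
grasp_force: 45.0
```

```bash
python3 - <<'E'
from h import *
np.set_printoptions(precision=2,suppress=True)
go(None)
im,d,K,D,T=snap('wrist'); np.savez('w5.npz',im=im,d=d,K=K,D=D,T=T)
tc=np.array(get_calibration('wrist')['tool_from_camera'])
Q=cloud(d,K,D,tc)
for v in range(196,240,4):
    r=Q[v,285:350]; m=(abs(r[:,1])<10)&(r[:,2]<64)&(r[:,2]>24)&(abs(r[:,0])<16); a=r[m]
    if len(a)>3: print(v,len(a),'y mid',(a[:,1].min()+a[:,1].max())/2,'wid',np.ptp(a[:,1]),'x max',np.percentile(a[:,0],95),'z',np.median(a[:,2]))
m=((abs(Q[:,:,2]-73.5)<5)&(np.hypot(Q[:,:,0],Q[:,:,1])<22)); q=Q[m]; print(len(q),np.median(q[:,2]),cv2.minEnclosingCircle(q[:,:2].astype(np.float32)))
b=im[150:280,250:380][:,:,::-1]; cv2.imwrite('pics/c5.png',cv2.resize(b,None,fx=4,fy=4,interpolation=2))
E
```

```text
t 5.8 pos [ 510.3 -148.3  139.9] tool x yaw -9.09 z [ 0. -0. -1.] F [ 0.6  0.4 -0.9] w 0.227
216 14 y mid -1.2449220277124937 wid 9.508489841957847 x max 5.454251214379432 z 55.757235919100154
220 18 y mid -1.221367192322068 wid 12.377609072154936 x max 5.480664950987849 z 48.03180389837077
224 20 y mid -1.2070867952550404 wid 13.462791883913155 x max 5.534989967961516 z 40.47586744107021
228 20 y mid -1.1493126993115244 wid 12.861486408516035 x max 5.368295694071476 z 32.64403378937688
428 74.38740735192 ((-2.899472713470459, -0.2478499710559845), 13.418533325195312)
```

View pics/c5.png

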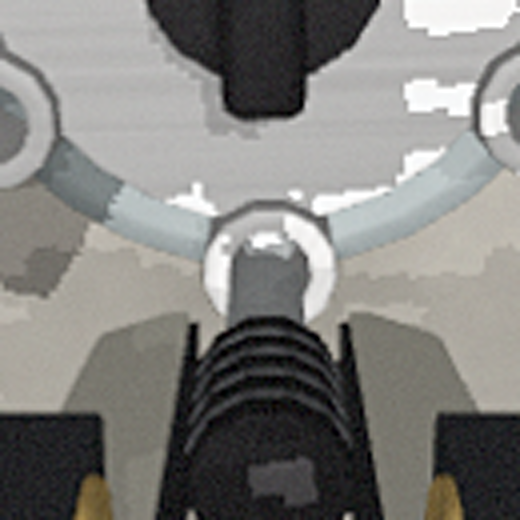

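The crop shows the shank in the ring of the pocket, slightly left of its centre. I'll correct by dx −1.3 mm and dy +1 mm, then enter.

Request:
play_rows --series '[{"wx": 0, "wy": 0, "wz": 0, "dx": -0.13, "dy": 0.1, "dz": 0, "claw": 0.95}, {"wx": 0, "wy": 0, "wz": 0, "dx": 0, "dy": 0, "dz": 0.4, "claw": 0.95}, {"wx": 0, "wy": 0, "wz": 0, "dx": 0, "dy": 0, "dz": 0.3, "claw": 0.95}, {"wx": 0, "wy": 0, "wz": 0, "dx": 0, "dy": 0, "dz": 0.3, "claw": 0.95}, {"wx": 0, "wy": 0, "wz": 0, "dx": 0, "dy": 0, "dz": 0.3, "claw": 0.95}, {"wx": 0, "wy": 0, "wz": 0, "dx": 0, "dy": 0, "dz": 0.2, "claw": 0.95}, {"wx": 0, "wy": 0, "wz": 0, "dx": 0, "dy": 0, "dz": 0, "claw": 0.95}]'

```text
time: 6.55
position: [508.3, -149.5, 124.2]
eef_rot: [0.997, -0.08, -0.0, -0.0]
contact_force: [-0.2, 0.0, -1.6]
width: 0.224
grasp_force: 45.0
```

It is entering freely.

Request:
play_rows --series '[{"wx": 0, "wy": 0, "wz": 0, "dx": 0, "dy": 0, "dz": 0.2, "claw": 0.95}, {"wx": 0, "wy": 0, "wz": 0, "dx": 0, "dy": 0, "dz": 0.2, "claw": 0.95}, {"wx": 0, "wy": 0, "wz": 0, "dx": 0, "dy": 0, "dz": 0.2, "claw": 0.95}, {"wx": 0, "wy": 0, "wz": 0, "dx": 0, "dy": 0, "dz": 0.1, "claw": 0.95}, {"wx": 0, "wy": 0, "wz": 0, "dx": 0, "dy": 0, "dz": 0, "claw": 0.95}]'

```text
time: 7.05
position: [508.5, -149.5, 117.5]
eef_rot: [0.997, -0.08, -0.0, -0.0]
contact_force: [-0.4, -0.1, -1.6]
width: 0.226
grasp_force: 45.0
```

Request:
play_rows --series '[{"wx": 0, "wy": 0, "wz": 0, "dx": 0, "dy": 0, "dz": 0.1, "claw": 0.95}, {"wx": 0, "wy": 0, "wz": 0, "dx": 0, "dy": 0, "dz": 0.1, "claw": 0.95}, {"wx": 0, "wy": 0, "wz": 0, "dx": 0, "dy": 0, "dz": 0.1, "claw": 0.95}, {"wx": 0, "wy": 0, "wz": 0, "dx": 0, "dy": 0, "dz": 0.1, "claw": 0.95}, {"wx": 0, "wy": 0, "wz": 0, "dx": 0, "dy": 0, "dz": 0.1, "claw": 0.95}, {"wx": 0, "wy": 0, "wz": 0, "dx": 0, "dy": 0, "dz": 0.1, "claw": 0.95}]'

```text
time: 7.65
position: [508.6, -149.6, 111.6]
eef_rot: [0.997, -0.08, -0.0, 0.0]
contact_force: [-1.0, 0.6, -1.4]
width: 0.232
grasp_force: 45.0
```

Request:
play_rows --series '[{"wx": 0, "wy": 0, "wz": 0, "dx": 0, "dy": 0, "dz": 0.1, "claw": 0.95}, {"wx": 0, "wy": 0, "wz": 0, "dx": 0, "dy": 0, "dz": 0.1, "claw": 0.95}, {"wx": 0, "wy": 0, "wz": 0, "dx": 0, "dy": 0, "dz": 0.1, "claw": 0.95}, {"wx": 0, "wy": 0, "wz": 0, "dx": 0, "dy": 0, "dz": 0.1, "claw": 0.95}, {"wx": 0, "wy": 0, "wz": 0, "dx": 0, "dy": 0, "dz": 0.1, "claw": 0.95}]'

```text
time: 8.15
position: [508.8, -149.7, 107.2]
eef_rot: [0.997, -0.08, 0.0, 0.0]
contact_force: [-1.6, 0.7, 3.9]
width: 0.225
grasp_force: 45.0
```

Request:
play_rows --series '[{"wx": 0, "wy": 0, "wz": 0, "dx": 0, "dy": 0, "dz": 0.05, "claw": 0.95}, {"wx": 0, "wy": 0, "wz": 0, "dx": 0, "dy": 0, "dz": 0.05, "claw": 0.95}, {"wx": 0, "wy": 0, "wz": 0, "dx": 0, "dy": 0, "dz": 0.05, "claw": 0.95}, {"wx": 0, "wy": 0, "wz": 0, "dx": 0, "dy": 0, "dz": 0.05, "claw": 0.95}]'

```text
time: 8.55
position: [508.7, -149.7, 104.8]
eef_rot: [0.997, -0.08, 0.0, 0.0]
contact_force: [-0.1, -0.6, 3.1]
width: 0.227
grasp_force: 45.0
```

Request:
play_rows --series '[{"wx": 0, "wy": 0, "wz": 0, "dx": 0, "dy": 0, "dz": 0.03, "claw": 0.95}, {"wx": 0, "wy": 0, "wz": 0, "dx": 0, "dy": 0, "dz": 0.03, "claw": 0.95}, {"wx": 0, "wy": 0, "wz": 0, "dx": 0, "dy": 0, "dz": 0.02, "claw": 0.95}, {"wx": 0, "wy": 0, "wz": 0, "dx": 0, "dy": 0, "dz": 0, "claw": 0.95}]'

```text
time: 8.95
position: [508.7, -149.6, 103.9]
eef_rot: [0.997, -0.08, 0.0, 0.0]
contact_force: [-1.3, 0.2, 4.9]
width: 0.23
grasp_force: 45.0
```

Request:
play_rows --series '[{"wx": 0, "wy": 0, "wz": 0, "dx": 0, "dy": 0, "dz": 0.03, "claw": 0.95}, {"wx": 0, "wy": 0, "wz": 0, "dx": 0, "dy": 0, "dz": 0.03, "claw": 0.95}, {"wx": 0, "wy": 0, "wz": 0, "dx": 0, "dy": 0, "dz": 0.02, "claw": 0.95}, {"wx": 0, "wy": 0, "wz": 0, "dx": 0, "dy": 0, "dz": 0, "claw": 0.95}]'

```text
time: 9.35
position: [508.6, -149.6, 103.0]
eef_rot: [0.997, -0.08, 0.0, 0.0]
contact_force: [0.1, -1.3, 4.4]
width: 0.23
grasp_force: 45.0
```

Request:
play_rows --series '[{"wx": 0, "wy": 0, "wz": 0, "dx": 0, "dy": 0, "dz": 0.03, "claw": 0.95}, {"wx": 0, "wy": 0, "wz": 0, "dx": 0, "dy": 0, "dz": 0.03, "claw": 0.95}, {"wx": 0, "wy": 0, "wz": 0, "dx": 0, "dy": 0, "dz": 0.02, "claw": 0.95}, {"wx": 0, "wy": 0, "wz": 0, "dx": 0, "dy": 0, "dz": 0, "claw": 0.95}]'

```text
time: 9.75
position: [508.6, -149.6, 102.2]
eef_rot: [0.997, -0.08, 0.0, 0.0]
contact_force: [-0.1, 0.7, 4.0]
width: 0.228
grasp_force: 45.0
```

Request:
play_rows --series '[{"wx": 0, "wy": 0, "wz": 0, "dx": 0, "dy": 0, "dz": 0.03, "claw": 0.95}, {"wx": 0, "wy": 0, "wz": 0, "dx": 0, "dy": 0, "dz": 0.03, "claw": 0.95}, {"wx": 0, "wy": 0, "wz": 0, "dx": 0, "dy": 0, "dz": 0.02, "claw": 0.95}, {"wx": 0, "wy": 0, "wz": 0, "dx": 0, "dy": 0, "dz": 0, "claw": 0.95}]'

```text
time: 10.15
position: [508.6, -149.6, 101.4]
eef_rot: [0.997, -0.08, 0.0, -0.0]
contact_force: [0.5, -0.5, 3.8]
width: 0.227
grasp_force: 45.0
```

Request:
play_rows --series '[{"wx": 0, "wy": 0, "wz": 0, "dx": 0, "dy": 0, "dz": 0.03, "claw": 0.95}, {"wx": 0, "wy": 0, "wz": 0, "dx": 0, "dy": 0, "dz": 0.03, "claw": 0.95}, {"wx": 0, "wy": 0, "wz": 0, "dx": 0, "dy": 0, "dz": 0.02, "claw": 0.95}, {"wx": 0, "wy": 0, "wz": 0, "dx": 0, "dy": 0, "dz": 0, "claw": 0.95}]'

```text
time: 10.55
position: [508.6, -149.6, 100.6]
eef_rot: [0.997, -0.08, -0.0, 0.0]
contact_force: [-1.1, 0.6, 4.9]
width: 0.226
grasp_force: 45.0
```

Request:
play_rows --series '[{"wx": 0, "wy": 0, "wz": 0, "dx": 0, "dy": 0, "dz": 0.03, "claw": 0.95}, {"wx": 0, "wy": 0, "wz": 0, "dx": 0, "dy": 0, "dz": 0.03, "claw": 0.95}, {"wx": 0, "wy": 0, "wz": 0, "dx": 0, "dy": 0, "dz": 0.02, "claw": 0.95}, {"wx": 0, "wy": 0, "wz": 0, "dx": 0, "dy": 0, "dz": 0, "claw": 0.95}]'

```text
time: 10.95
position: [508.6, -149.6, 99.8]
eef_rot: [0.997, -0.08, -0.0, -0.0]
contact_force: [0.5, -0.1, 2.9]
width: 0.226
grasp_force: 45.0
```

Request:
play_rows --series '[{"wx": 0, "wy": 0, "wz": 0, "dx": 0, "dy": 0, "dz": 0.03, "claw": 0.95}, {"wx": 0, "wy": 0, "wz": 0, "dx": 0, "dy": 0, "dz": 0.03, "claw": 0.95}, {"wx": 0, "wy": 0, "wz": 0, "dx": 0, "dy": 0, "dz": 0.02, "claw": 0.95}, {"wx": 0, "wy": 0, "wz": 0, "dx": 0, "dy": 0, "dz": 0, "claw": 0.95}]'

```text
time: 11.35
position: [508.6, -149.6, 99.0]
eef_rot: [0.997, -0.08, -0.0, -0.0]
contact_force: [-0.3, 0.2, 4.8]
width: 0.228
grasp_force: 45.0
```

Request:
play_rows --series '[{"wx": 0, "wy": 0, "wz": 0, "dx": 0, "dy": 0, "dz": 0.03, "claw": 0.95}, {"wx": 0, "wy": 0, "wz": 0, "dx": 0, "dy": 0, "dz": 0.03, "claw": 0.95}, {"wx": 0, "wy": 0, "wz": 0, "dx": 0, "dy": 0, "dz": 0.02, "claw": 0.95}, {"wx": 0, "wy": 0, "wz": 0, "dx": 0, "dy": 0, "dz": 0, "claw": 0.95}]'

```text
time: 11.75
position: [508.6, -149.6, 98.2]
eef_rot: [0.997, -0.08, -0.0, -0.0]
contact_force: [0.2, -0.1, 3.7]
width: 0.225
grasp_force: 45.0
```

Request:
play_rows --series '[{"wx": 0, "wy": 0, "wz": 0, "dx": 0, "dy": 0, "dz": 0.03, "claw": 0.95}, {"wx": 0, "wy": 0, "wz": 0, "dx": 0, "dy": 0, "dz": 0.03, "claw": 0.95}, {"wx": 0, "wy": 0, "wz": 0, "dx": 0, "dy": 0, "dz": 0.02, "claw": 0.95}, {"wx": 0, "wy": 0, "wz": 0, "dx": 0, "dy": 0, "dz": 0, "claw": 0.95}]'

```text
time: 12.15
position: [508.6, -149.6, 97.4]
eef_rot: [0.997, -0.08, -0.0, -0.0]
contact_force: [0.1, -1.1, 4.9]
width: 0.226
grasp_force: 45.0
```

Request:
play_rows --series '[{"wx": 0, "wy": 0, "wz": 0, "dx": 0, "dy": 0, "dz": 0.03, "claw": 0.95}, {"wx": 0, "wy": 0, "wz": 0, "dx": 0, "dy": 0, "dz": 0.03, "claw": 0.95}, {"wx": 0, "wy": 0, "wz": 0, "dx": 0, "dy": 0, "dz": 0.02, "claw": 0.95}, {"wx": 0, "wy": 0, "wz": 0, "dx": 0, "dy": 0, "dz": 0, "claw": 0.95}]'

```text
time: 12.55
position: [508.6, -149.6, 96.6]
eef_rot: [0.997, -0.08, -0.0, -0.0]
contact_force: [0.5, -0.3, 3.9]
width: 0.227
grasp_force: 45.0
```

Request:
play_rows --series '[{"wx": 0, "wy": 0, "wz": 0, "dx": 0, "dy": 0, "dz": 0.03, "claw": 0.95}, {"wx": 0, "wy": 0, "wz": 0, "dx": 0, "dy": 0, "dz": 0.03, "claw": 0.95}, {"wx": 0, "wy": 0, "wz": 0, "dx": 0, "dy": 0, "dz": 0.02, "claw": 0.95}, {"wx": 0, "wy": 0, "wz": 0, "dx": 0, "dy": 0, "dz": 0, "claw": 0.95}]'

```text
time: 12.95
position: [508.6, -149.6, 95.8]
eef_rot: [0.997, -0.08, -0.0, -0.0]
contact_force: [-0.4, -0.3, 4.2]
width: 0.227
grasp_force: 45.0
```

Request:
play_rows --series '[{"wx": 0, "wy": 0, "wz": 0, "dx": 0, "dy": 0, "dz": 0.03, "claw": 0.95}, {"wx": 0, "wy": 0, "wz": 0, "dx": 0, "dy": 0, "dz": 0.03, "claw": 0.95}, {"wx": 0, "wy": 0, "wz": 0, "dx": 0, "dy": 0, "dz": 0.02, "claw": 0.95}, {"wx": 0, "wy": 0, "wz": 0, "dx": 0, "dy": 0, "dz": 0, "claw": 0.95}]'

```text
time: 13.35
position: [508.6, -149.6, 95.0]
eef_rot: [0.997, -0.08, -0.0, -0.0]
contact_force: [-0.3, 0.2, 4.1]
width: 0.225
grasp_force: 45.0
```

Request:
play_rows --series '[{"wx": 0, "wy": 0, "wz": 0, "dx": 0, "dy": 0, "dz": 0.03, "claw": 0.95}, {"wx": 0, "wy": 0, "wz": 0, "dx": 0, "dy": 0, "dz": 0.03, "claw": 0.95}, {"wx": 0, "wy": 0, "wz": 0, "dx": 0, "dy": 0, "dz": 0.02, "claw": 0.95}, {"wx": 0, "wy": 0, "wz": 0, "dx": 0, "dy": 0, "dz": 0, "claw": 0.95}]'

```text
time: 13.75
position: [508.7, -149.6, 94.6]
eef_rot: [0.997, -0.08, 0.0, 0.0]
contact_force: [-0.7, -1.0, 7.5]
width: 0.228
grasp_force: 45.0
```

Bottoming begins here: the push is now about 9 N, being the reading plus about 1.5 N of held weight. Finer steps from here.

Request:
play_rows --series '[{"wx": 0, "wy": 0, "wz": 0, "dx": 0, "dy": 0, "dz": 0.02, "claw": 0.95}, {"wx": 0, "wy": 0, "wz": 0, "dx": 0, "dy": 0, "dz": 0.01, "claw": 0.95}, {"wx": 0, "wy": 0, "wz": 0, "dx": 0, "dy": 0, "dz": 0, "claw": 0.95}]'

```text
time: 14.05
position: [508.7, -149.7, 94.5]
eef_rot: [0.997, -0.08, 0.0, 0.0]
contact_force: [-0.9, 0.5, 8.8]
width: 0.225
grasp_force: 45.0
```

```bash
python3 -c "
from h import *
go(None)"
```

```text
t 14.05 pos [ 508.7 -149.7   94.5] tool x yaw -9.14 z [ 5.e-04 -3.e-04 -1.e+00] F [-0.9  0.5  8.8] w 0.225
```

Request:
play_rows --series '[{"wx": 0, "wy": 0, "wz": 0, "dx": 0, "dy": 0, "dz": 0.02, "claw": 0.95}, {"wx": 0, "wy": 0, "wz": 0, "dx": 0, "dy": 0, "dz": 0.02, "claw": 0.95}, {"wx": 0, "wy": 0, "wz": 0, "dx": 0, "dy": 0, "dz": 0, "claw": 0.95}]'

```text
time: 14.35
position: [508.8, -149.7, 94.4]
eef_rot: [0.997, -0.08, 0.0, 0.0]
contact_force: [-0.8, 1.2, 9.9]
width: 0.226
grasp_force: 45.0
```

Request:
play_rows --series '[{"wx": 0, "wy": 0, "wz": 0, "dx": 0, "dy": 0, "dz": 0.02, "claw": 0.95}, {"wx": 0, "wy": 0, "wz": 0, "dx": 0, "dy": 0, "dz": 0.02, "claw": 0.95}, {"wx": 0, "wy": 0, "wz": 0, "dx": 0, "dy": 0, "dz": 0, "claw": 0.95}, {"wx": 0, "wy": 0, "wz": 0, "dx": 0, "dy": 0, "dz": 0, "claw": 0.95}]'

```text
time: 14.75
position: [508.8, -149.8, 94.2]
eef_rot: [0.997, -0.08, 0.0, 0.0]
contact_force: [-1.6, 0.2, 13.4]
width: 0.226
grasp_force: 45.0
```

Request:
play_rows --series '[{"wx": 0, "wy": 0, "wz": 0, "dx": 0, "dy": 0, "dz": 0, "claw": 0.95}, {"wx": 0, "wy": 0, "wz": 0, "dx": 0, "dy": 0, "dz": 0, "claw": 0.95}]'

```text
time: 14.95
position: [508.9, -149.8, 94.2]
eef_rot: [0.997, -0.08, 0.0, 0.0]
contact_force: [-1.4, 0.6, 12.3]
width: 0.23
grasp_force: 45.0
```

Request:
play_rows --series '[{"wx": 0, "wy": 0, "wz": 0, "dx": 0, "dy": 0, "dz": 0.01, "claw": 0.95}, {"wx": 0, "wy": 0, "wz": 0, "dx": 0, "dy": 0, "dz": 0, "claw": 0.95}, {"wx": 0, "wy": 0, "wz": 0, "dx": 0, "dy": 0, "dz": 0, "claw": 0.95}]'

```text
time: 15.25
position: [508.9, -149.8, 94.2]
eef_rot: [0.997, -0.08, 0.0, 0.0]
contact_force: [-1.0, 0.9, 13.0]
width: 0.231
grasp_force: 45.0
```

It is firmly home at about 14 to 14.5 N. Relieving the push, then releasing and rising.

Request:
play_rows --series '[{"wx": 0, "wy": 0, "wz": 0, "dx": 0, "dy": 0, "dz": -0.08, "claw": 0.95}, {"wx": 0, "wy": 0, "wz": 0, "dx": 0, "dy": 0, "dz": -0.08, "claw": 0.95}, {"wx": 0, "wy": 0, "wz": 0, "dx": 0, "dy": 0, "dz": 0, "claw": 0.9}, {"wx": 0, "wy": 0, "wz": 0, "dx": 0, "dy": 0, "dz": 0, "claw": 0.7}, {"wx": 0, "wy": 0, "wz": 0, "dx": 0, "dy": 0, "dz": 0, "claw": 0.55}, {"wx": 0, "wy": 0, "wz": 0, "dx": 0, "dy": 0, "dz": 0, "claw": 0.55}, {"wx": 0, "wy": 0, "wz": 0, "dx": 0, "dy": 0, "dz": 0, "claw": 0.55}]'

```text
time: 15.95
position: [508.3, -149.4, 94.2]
eef_rot: [0.997, -0.08, -0.0, -0.0]
contact_force: [-1.1, 0.5, 0.7]
width: 0.442
grasp_force: 0.0
```

Request:
play_rows --series '[{"wx": 0, "wy": 0, "wz": 0, "dx": 0, "dy": 0, "dz": -1, "claw": 0.55}, {"wx": 0, "wy": 0, "wz": 0, "dx": 0, "dy": 0, "dz": -2, "claw": 0.55}, {"wx": 0, "wy": 0, "wz": 0, "dx": 0, "dy": 0, "dz": -3, "claw": 0.55}, {"wx": 0, "wy": 0, "wz": 0, "dx": 0, "dy": 0, "dz": -3, "claw": 0.55}, {"wx": 0, "wy": 0, "wz": 0, "dx": 0, "dy": 0, "dz": -3, "claw": 0.55}, {"wx": 0, "wy": 0, "wz": 0, "dx": 1.3, "dy": 0, "dz": 0, "claw": 0.55}, {"wx": 0, "wy": 0, "wz": 0, "dx": 0, "dy": 0, "dz": 0, "claw": 0.55}]'

```text
time: 16.65
position: [522.8, -152.2, 216.5]
eef_rot: [0.997, -0.08, 0.002, 0.001]
contact_force: [1.2, 0.2, -1.3]
width: 0.454
grasp_force: 0.0
```

```bash
python3 - <<'E'
from h import *
np.set_printoptions(precision=2,suppress=True)
go([568.8,-156.2,103])
im,d,K,D,T=snap('wrist'); np.savez('w6.npz',im=im,d=d,K=K,D=D,T=T); cv2.imwrite('pics/w6.png',im[:,:,::-1])
P=cloud(d,K,D,T)
m=(abs(P[:,:,2]-114)<3)&(np.hypot(P[:,:,0]-568,P[:,:,1]+156)<32); q=P[m]; print('knob',len(q),q.mean(0),cv2.minAreaRect(q[:,:2].astype(np.float32)))
m=(P[:,:,2]>95)&(np.hypot(P[:,:,0]-508,P[:,:,1]+148)<18); q=P[m]; print('cart top',len(q),np.percentile(q[:,2],[50,90]),q.mean(0))
go(None)
E
```

```text
t 16.65 pos [ 522.8 -152.2  216.5] tool x yaw -9.13 z [ 0. -0. -1.] F [ 1.2  0.2 -1.3] w 0.454
tool shift cm [ 4.56 -0.35 11.37]
knob 767 [ 569.64 -156.01  113.48] ((568.9319458007812, -155.71922302246094), (12.663007736206055, 43.91416549682617), 81.03191375732422)
cart top 503 [107.93 108.95] [ 509.12 -148.61  106.83]
t 16.7 pos [ 521.6 -151.7  215.3] tool x yaw -9.12 z [ 0. -0. -1.] F [ 0.1 -0.8  0.3] w 0.452
```

View pics/w6.png

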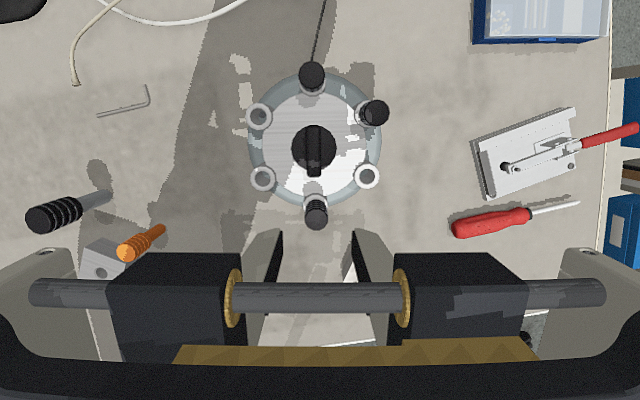

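The picture shows the cartridge seated in the pocket (316,215), its top level with the fixed ones at 109 mm. The knob bar is at (314,150). I'm moving onto the knob, allowing for the y bias seen at the pocket.

Request:
play_rows --series '[{"wx": 0, "wy": 0, "wz": 0, "dx": 2.4, "dy": -0.06, "dz": 0, "claw": 0.55}, {"wx": 0, "wy": 0, "wz": 0, "dx": 2.4, "dy": -0.06, "dz": 0, "claw": 0.55}, {"wx": 0, "wy": 0, "wz": 0, "dx": 0, "dy": 0, "dz": 3, "claw": 0.55}, {"wx": 0, "wy": 0, "wz": 0, "dx": 0, "dy": 0, "dz": 3, "claw": 0.55}, {"wx": 0, "wy": 0, "wz": 0, "dx": 0, "dy": 0, "dz": 2.5, "claw": 0.55}, {"wx": 0, "wy": 0, "wz": 0, "dx": 0, "dy": 0, "dz": 1.2, "claw": 0.55}, {"wx": 0, "wy": 0, "wz": 0, "dx": 0, "dy": 0, "dz": 0, "claw": 0.55}, {"wx": 0, "wy": 0, "wz": 0, "dx": 0, "dy": 0, "dz": 0, "claw": 0.55}]'

```text
time: 17.5
position: [569.1, -158.2, 118.2]
eef_rot: [0.997, -0.08, 0.0, 0.0]
contact_force: [0.5, 0.5, 0.5]
width: 0.448
grasp_force: 0.0
```

```bash
python3 -c "
from h import *
go([569.9,-158.4,108])"
```

```text
t 17.5 pos [ 569.1 -158.2  118.2] tool x yaw -9.14 z [ 3.e-04 -1.e-04 -1.e+00] F [0.5 0.5 0.5] w 0.448
tool shift cm [0.077 0.004 1.022]
```

Request:
play_rows --series '[{"wx": 0, "wy": 0, "wz": 0, "dx": 0.08, "dy": 0, "dz": 0.6, "claw": 0.55}, {"wx": 0, "wy": 0, "wz": 0, "dx": 0, "dy": 0, "dz": 0.4, "claw": 0.55}, {"wx": 0, "wy": 0, "wz": 0, "dx": 0, "dy": 0, "dz": 0, "claw": 0.7}, {"wx": 0, "wy": 0, "wz": 0, "dx": 0, "dy": 0, "dz": 0, "claw": 0.85}, {"wx": 0, "wy": 0, "wz": 0, "dx": 0, "dy": 0, "dz": 0, "claw": 0.95}, {"wx": 0, "wy": 0, "wz": 0, "dx": 0, "dy": 0, "dz": 0, "claw": 0.95}, {"wx": 0, "wy": 0, "wz": 0, "dx": 0, "dy": 0, "dz": 0, "claw": 0.95}]' --squeeze 40

```text
time: 18.2
position: [570.3, -156.8, 107.9]
eef_rot: [0.997, -0.08, 0.0, -0.001]
contact_force: [2.6, 3.8, 0.7]
width: 0.138
grasp_force: 40.0
```

```bash
python3 -c "
from h import *
go(None);print(state()['torque'],state()['qpos'])"
```

```text
t 18.2 pos [ 570.3 -156.8  107.9] tool x yaw -9.15 z [ 0.001   0.0022 -1.    ] F [2.6 3.8 0.7] w 0.138
[ 0.73034937 -0.26305354 -0.0085275 ] [-0.45828918  0.44762055  1.60501605  0.00277318  1.08900247  1.27095436]
```

Request:
play_rows --series '[{"wx": 0, "wy": 0, "wz": 0, "dx": 0, "dy": -0.12, "dz": 0, "claw": 0.95}, {"wx": 0, "wy": 0, "wz": -3, "dx": 0, "dy": 0, "dz": 0, "claw": 0.95}, {"wx": 0, "wy": 0, "wz": -5, "dx": 0, "dy": 0, "dz": 0, "claw": 0.95}, {"wx": 0, "wy": 0, "wz": -5, "dx": 0, "dy": 0, "dz": 0, "claw": 0.95}, {"wx": 0, "wy": 0, "wz": -5, "dx": 0, "dy": 0, "dz": 0, "claw": 0.95}, {"wx": 0, "wy": 0, "wz": -5, "dx": 0, "dy": 0, "dz": 0, "claw": 0.95}, {"wx": 0, "wy": 0, "wz": -3, "dx": 0, "dy": 0, "dz": 0, "claw": 0.95}]'

```text
time: 18.9
position: [570.2, -156.2, 107.9]
eef_rot: [0.989, 0.148, 0.0, -0.001]
contact_force: [1.3, 3.5, 1.4]
width: 0.136
grasp_force: 40.0
```

```bash
python3 -c "
from h import *
go(None);print(state()['torque'],state()['grasp_force'])"
```

```text
t 18.9 pos [ 570.2 -156.2  107.9] tool x yaw 17.03 z [ 5.0e-04  1.3e-03 -1.0e+00] F [1.3 3.5 1.4] w 0.136
[ 0.68416384 -0.1700855  -0.04194999] 40.00604867935181
```

Request:
play_rows --series '[{"wx": 0, "wy": 0, "wz": -5, "dx": 0, "dy": 0, "dz": 0, "claw": 0.95}, {"wx": 0, "wy": 0, "wz": -5, "dx": 0, "dy": 0, "dz": 0, "claw": 0.95}, {"wx": 0, "wy": 0, "wz": -5, "dx": 0, "dy": 0, "dz": 0, "claw": 0.95}, {"wx": 0, "wy": 0, "wz": -5, "dx": 0, "dy": 0, "dz": 0, "claw": 0.95}, {"wx": 0, "wy": 0, "wz": -5, "dx": 0, "dy": 0, "dz": 0, "claw": 0.95}, {"wx": 0, "wy": 0, "wz": -5, "dx": 0, "dy": 0, "dz": 0, "claw": 0.95}, {"wx": 0, "wy": 0, "wz": -4, "dx": 0, "dy": 0, "dz": 0, "claw": 0.95}, {"wx": 0, "wy": 0, "wz": 0, "dx": 0, "dy": 0, "dz": 0, "claw": 0.95}]'

```text
time: 19.7
position: [569.8, -155.5, 107.9]
eef_rot: [0.903, 0.43, 0.0, -0.001]
contact_force: [0.2, 6.2, 3.1]
width: 0.137
grasp_force: 40.0
```

```bash
python3 -c "
from h import *
go(None);print(state()['torque'],state()['grasp_force'])"
```

```text
t 19.7 pos [ 569.8 -155.5  107.9] tool x yaw 50.99 z [-4.0e-04  2.2e-03 -1.0e+00] F [0.2 6.2 3.1] w 0.137
[ 0.87301464 -0.00193528  0.01384933] 39.99820053577423
```

Request:
play_rows --series '[{"wx": 0, "wy": 0, "wz": 0, "dx": 0.1, "dy": -0.08, "dz": 0, "claw": 0.95}, {"wx": 0, "wy": 0, "wz": 0, "dx": 0, "dy": 0, "dz": 0, "claw": 0.8}, {"wx": 0, "wy": 0, "wz": 0, "dx": 0, "dy": 0, "dz": 0, "claw": 0.6}, {"wx": 0, "wy": 0, "wz": 0, "dx": 0, "dy": 0, "dz": 0, "claw": 0.6}, {"wx": 0, "wy": 0, "wz": 0, "dx": 0, "dy": 0, "dz": 0, "claw": 0.6}, {"wx": 0, "wy": 0, "wz": 0, "dx": 0, "dy": 0, "dz": -1, "claw": 0.6}, {"wx": 0, "wy": 0, "wz": 0, "dx": 0, "dy": 0, "dz": -3, "claw": 0.6}, {"wx": 0, "wy": 0, "wz": 0, "dx": 0, "dy": 0, "dz": -4, "claw": 0.6}]'

```text
time: 20.5
position: [568.8, -155.3, 187.2]
eef_rot: [0.903, 0.429, -0.001, -0.002]
contact_force: [1.3, -0.8, -0.4]
width: 0.401
grasp_force: 0.0
```

Request:
play_rows --series '[{"wx": 0, "wy": 0, "wz": 0, "dx": 0, "dy": 0, "dz": -4, "claw": 0.6}, {"wx": 0, "wy": 0, "wz": 0, "dx": 0, "dy": 0, "dz": -2, "claw": 0.6}, {"wx": 0, "wy": 0, "wz": 0, "dx": -3, "dy": 0, "dz": 0, "claw": 0.6}, {"wx": 0, "wy": 0, "wz": 0, "dx": -3, "dy": 0, "dz": 0, "claw": 0.6}, {"wx": 0, "wy": 0, "wz": 0, "dx": 0, "dy": 0, "dz": 0, "claw": 0.6}, {"wx": 0, "wy": 0, "wz": 0, "dx": 0, "dy": 0, "dz": 0, "claw": 0.6}]'

```text
time: 21.1
position: [532.0, -202.7, 248.4]
eef_rot: [0.903, 0.429, 0.0, 0.0]
contact_force: [0.7, -0.1, -0.6]
width: 0.401
grasp_force: 0.0
```

```bash
python3 - <<'E'
from h import *
np.set_printoptions(precision=2,suppress=True)
go(None)
im,d,K,D,T=snap('wrist'); cv2.imwrite('pics/w7.png',im[:,:,::-1])
P=cloud(d,K,D,T)
m=(abs(P[:,:,2]-114)<3)&(np.hypot(P[:,:,0]-568,P[:,:,1]+156)<32); q=P[m]; print('knob',len(q),q.mean(0),cv2.minAreaRect(q[:,:2].astype(np.float32)))
m=(abs(P[:,:,2]-65.5)<2.5).astype(np.uint8); n,l,s,c=cv2.connectedComponentsWithStats(m)
for i in range(1,n):
    if s[i,4]>150: print(c[i],cv2.minEnclosingCircle(P[l==i][:,:2].astype(np.float32)))
m=((P[:,:,2]>98)&(P[:,:,2]<112)&(abs(np.hypot(P[:,:,0]-568.8,P[:,:,1]+156)-62)<14)).astype(np.uint8); n,l,s,c=cv2.connectedComponentsWithStats(m)
for i in range(1,n):
    if s[i,4]>100: print('head',c[i],np.median(P[l==i],0))
E
```

```text
t 21.1 pos [ 532.  -202.7  248.4] tool x yaw 50.77 z [ 0. -0. -1.] F [ 0.7 -0.1 -0.6] w 0.401
knob 633 [ 568.91 -155.65  113.39] ((568.3518676757812, -156.0648956298828), (43.53630828857422, 12.345067977905273), 50.9693717956543)
[617.27 114.71] ((869.58251953125, -370.5118408203125), 40.30656814575195)
[265.93 102.85] ((546.3517456054688, -98.69041442871094), 13.461385726928711)
[268.91 160.47] ((507.4923400878906, -147.1447296142578), 13.270813941955566)
[364.04 158.9 ] ((591.5864868164062, -213.6505126953125), 13.409042358398438)
head [314.84  64.89] [ 606.73 -108.29  109.69]
head [372.68  98.81] [ 629.58 -164.67  109.68]
head [317.14 195.47] [ 531.19 -204.13  108.  ]
```

View pics/w7.png

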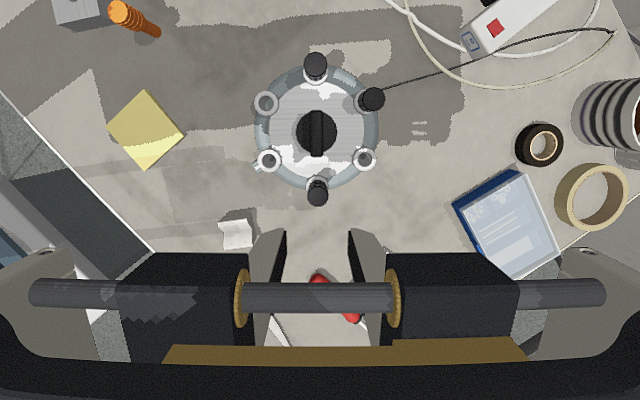

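The wheel sits in the next click. An empty pocket is at the mark (269,160), the loaded cartridge is one place on at (318,193), and the bystanders are in place. Handing in.

```bash
python3 -c "
from bench import robot; print(robot.hand_in())"
```

```text
the job is handed in; nothing more can be done
None
```

The job is handed in: the cartridge was pressed home in the pocket at the mark at about 14 N and released, and the wheel was turned one click anticlockwise so an empty pocket stands at the mark.

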